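Click a retractable bench marker open on the stone slab

ROBOT

A 6-joint arm with a two-finger parallel gripper is mounted at the origin on the work surface. World frame = base frame: x ahead of the robot, y to its left, z up, the work surface at z = 0. Lengths are in mm, angles in rad, forces in N, time in s.
With the tool pointing down it reaches from about 275 to 775 mm from the base axis. Payload 14.6 kg.
Tool frame: the origin (TCP) lies between the finger pads; the fingertips stand robot.tips_ahead ahead of it and the grasp point (between the pads) lies 5 mm behind it (robot.tips_ahead is the distance from the TCP to the fingertips, in mm); z points along the fingers, y is the line along which they close (so a half turn about z gives the same grasp; the last joint's range is limited). The gripper opens to 85 mm and grips with 20 to 120 N. Pads are 22 mm wide; open, the fingers measure 114 mm over their backs; the gripper's body (76 mm by 85 mm) begins 54 mm behind the grasp point. The pads swing forward as they close: fully open they stand 13 mm farther back than shut.
Start: joints at [1.08, 0.263, -0.048, 1.259, 0, 1.415], TCP at [173.005, 495.679, 245.278] pointing down, gripper open.
Joint ranges: [-2.65, 2.65], [-0.89, 1.7], [-1.18, 1.37], [-2.13, 2.11], [-1.35, 1.29], [-3.14, 3.14]. Speed limits (rad/s): [1.89, 1.89, 2.57, 2.79, 3.14, 3.14].

INTERFACE

Orientations are given as a unit quaternion [x, y, z, w].
In Python, from plant import robot gives the robot as it stands.
- The arm moves only by the tool carry_out, never from a script. Its argument "increments" is a list of rows, each a list of 4 numbers: the shift along the tool's x, y, z in cm, then the turn about the tool's z in degrees. In form: [[dx, dy, dz, twist], ...]. A call has 1 to 12 rows; each row is the pose to reach, as a shift and turn from the pose commanded when the call began, along the tool's axes at that moment; what a row does not reach only later rows make up. A row lasts 1/8 s, in which the tool goes at most 62.5 mm and 10.7 degrees, less where a joint would pass 70% of its speed; a pose out of reach is approached as far as the arm can. A call with a gripper value outside its range is refused whole. "grip" is the opening, from 0 (shut) to 1 (fully open), set as the call begins (left out, the last holds). The fingers move at their own pace and stop on an object; the grip force is fixed at half the most. Time passes only in rows, so rows that repeat a pose let the fingers close. It gives the time, the measured TCP pose, the force, the opening and the grip force at its end, in the units of the state.
- robot.get_obs(): the state, without advancing time (a new reading comes with each control period).
- robot.get_image(name): name is "side" or "top"; returns a dict with "color" (420x560x3 uint8, red, green, blue), "intrinsics" (3x3 intrinsics, pixels), "R" (3x3) and "t" (3): a world point X has camera coordinates R X + t. Camera axes: x right, y down, z forward; pixel columns grow to the right and rows downward; lengths in mm; the calibration is good to about 2 mm. A picture is of the moment at which its call begins. There is no depth.
- robot.sign_off(): hands the job in; it is judged then, once.
The state is a dict: "time_s": time; "joint_positions": joint angles; "qvel": joint speeds; "joint_efforts": joint torques, N m; "tcp_pos": TCP position; "eef_rot": TCP orientation; "wrist_force": force on the tool from outside, world axes, zero at the start; "moment": the same for the moment, N m; "gripper_width": finger opening in mm; "grip_force": force on a finger pad.
Only numpy, scipy, OpenCV 4.12 (cv2) and the standard library are available. Lean on these libraries where they do the work, as an engineer would, in place of code of your own. Each camera call takes 0.05 s, during which the arm holds its last target. There are 200 camera calls.

TASK

Lift the retractable marker, the one with the tapered metal nose, straight out of the pen rack, and push its end button down against the stone slab until the button is fully in and stays in. Then stand the marker back in the rack's empty well, nose up, and let go. Leave the other two pens in their wells, and do not push the marker's button in while it is still in the rack.

Things in the scene. Friction and masses are not known exactly. Their poses are not given: they have to be found in the camera images.
- marker: Retractable marker: grey barrel 26 mm in diameter, 90 mm long, then a steel nose tapering to a 13 mm tip. The tallest pen; starts nose up in a rack well, standing on its black end button. Origin: centre of the barrel's underside (the button sticks out below); z points up to the nose, tip at z = 112 mm. Grip the barrel at z = 60 to 88 mm, where it is clear of the rack. 60 to 100 g.
- button (a joint): The marker's black end button, 22 mm in diameter, at its lower end. Value: how far it is pushed in (m); 0 = out (sticks out 10 mm below the barrel), 0.008 = fully in (still sticks out 2 mm). It takes about 6 N, has no return spring and stays where it is left. As it goes in, a thin black nib comes out of the nose by as much.
- rack: Aluminium pen rack, fixed: 76 mm (x) by 236 mm (y), 54 mm high. Pens stand on its base plate, upper face at z = 8 mm; a top plate (z = 46 to 54 mm) has three square wells 44 mm wide at x = 0, y = -75, 0 and 75 mm. One pen in each; the marker may be in any, and its well is the one left empty. Origin: centre of the underside, on the bench.
- slab: The dark grey stone slab, fixed to the bench: 140 x 140 mm, 15 mm thick, flat top. Origin: centre of its underside; the top face is at z = 15 mm.
- slim_pen: Another pen in the rack, leave it: a slim straight grey pen with a long black cap, 18 to 20 mm in diameter, 116 mm tall, flat top. Origin: centre of its underside.
- stub_pen: Another pen in the rack, leave it: a short thick grey pen with a black flat cap, 26 to 28 mm in diameter, 88 mm tall. Origin: centre of its underside.
Mind the look-alikes: they are no part of the job. What is shaped like the marker but yellow is not meant.

How it is judged (in metres and radians):
On the way, in this order (a step that is already met when the one before it is completed fails the run):
1. the marker is lifted clear of the rack with its button still out (pushed in less than 3 mm) (z of marker in the frame of rack above 0.066 m and value of joint button below 0.003 m), for 0.1 s.
2. the button is pushed in more than 6 mm while the marker is pressed on the slab, within 20 degrees of upright (value of joint button above 0.006 m and contact force between marker and slab above 1 N and angle between marker's own z axis and vertical below 0.35 rad), for 0.05 s.
At the end, for the whole second after the job is handed in: The marker stands at rest in a rack well, nose up (within 25 degrees), its foot on the base plate (barrel's underside under 22 mm above the rack's underside), button pushed in more than 6 mm; the other two pens are within 40 mm of where they started (value of joint button above 0.006 m and x of marker in the frame of rack between -0.02 and 0.02 m and y of marker in the frame of rack between -0.1 and 0.1 m and z of marker in the frame of rack below 0.022 m and angle between marker's own z axis and vertical below 0.44 rad and linear speed of marker below 0.02 m/s and distance of each of slim_pen, stub_pen from where it was at the start of the episode below 0.04 m); the robot touches nothing.
It fails at once if the slim pen or the stub pen is moved more than 40 mm (distance of any of slim_pen, stub_pen from where it was at the start of the episode above 0.04 m).
It also fails if it takes over 54 s, if anything falls off the work surface, if the arm or the gripper's body presses on something with over 40 N, if the wrist force passes 120 N, or if a joint passes its speed limit or range.

## Working session

There is one attempt and no reset: what is moved stays moved. The work goes in short steps, Python scripts to look and compute and a tool call to move; the robot and the scene stay as the last step left them, time stands still between calls to the robot, and variables do not carry over. Pictures are saved under pics/ and viewed, at most 10 in all, crops included, and the job is handed in when it is done.

Besides the shell and the picture viewer there is one more tool, called after "Emit:" by a JSON object that holds its "api" and its "payload", one argument or row to a line. carry_out: Moves the arm, as the interface text tells. Its arguments: {"type":"object","properties":{"increments":{"type":"array"},"grip":{"type":"number"}},"required":["increments"]}

```bash
mkdir -p pics; cat > h.py <<'E'
import numpy as np,cv2
from plant import robot
def snap(n,f):
    d=robot.get_image(n); cv2.imwrite(f'pics/{f}.png',d['color'][:,:,::-1]); np.savez(f'{f}.npz',**d); return d
def proj(d,X):
    c=np.array(d['R'])@np.array(X,float)+np.array(d['t']).ravel(); p=np.array(d['intrinsics'])@c; return p[:2]/p[2]
def ray(d,u,v,z):
    R=np.array(d['R']);t=np.array(d['t']).ravel();C=-R.T@t
    r=R.T@np.linalg.inv(d['intrinsics'])@[u,v,1]; return C+r*(z-C[2])/r[2]
E
python3 - <<'E'
from h import *
a=snap('top','top0');b=snap('side','side0')
for d in(a,b):print(-np.array(d['R']).T@np.array(d['t']).ravel(),np.array(d['R']).round(3).tolist())
o=robot.get_obs();print(o,robot.tips_ahead)
E
```

```text
[ 399.21258104  -16.99824852 1143.35929137] [[0.005, -1.0, 0.006], [-0.982, -0.006, -0.19], [0.19, -0.005, -0.982]]
[ 342.59469107 -476.80151832  710.89067346] [[0.888, -0.461, 0.01], [-0.351, -0.69, -0.633], [0.299, 0.559, -0.774]]
{'time_s': 0.1, 'joint_positions': array([ 1.07964658e+00,  2.63500033e-01, -4.88531890e-02,  1.25941998e+00,
        3.43765561e-05,  1.41546915e+00]), 'qvel': array([-0.00134886, -0.00067625,  0.00169072, -0.00022569, -0.00044343,
        0.00046781]), 'joint_efforts': array([ 5.25918498e-03, -6.38575530e+01,  3.85062647e+01,  1.00357784e-02,
       -6.43057388e-05, -4.63056188e-05]), 'tcp_pos': array([172.91148236, 495.46504117, 244.86769965]), 'eef_rot': array([ 1.67123366e-01,  9.85935871e-01, -4.57682858e-04, -1.71445030e-04]), 'wrist_force': array([-2.39375317e-04, -3.04585597e-01,  2.36419857e-01]), 'moment': array([0.0020887 , 0.00449558, 0.01107453]), 'grip_force': 0.0, 'gripper_width': 85.20727006880182} 14.0
```

View pics/top0.png

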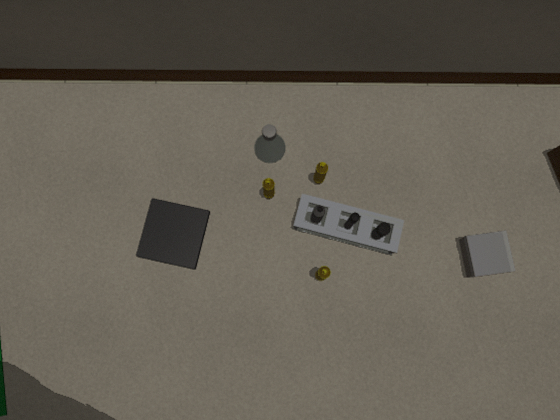

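View pics/side0.png

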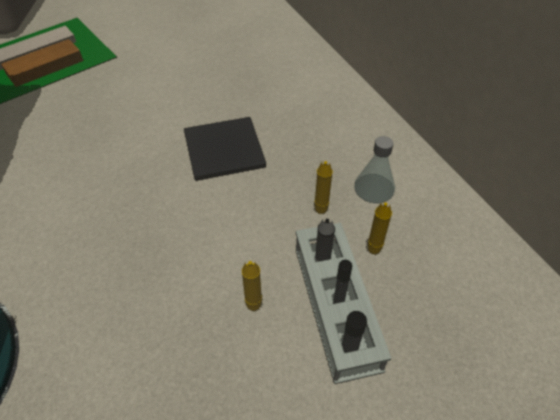

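Rack pens in top view: (317,213), (351,221), (381,231). In the side view they are at (325,240), (343,280) and (354,330). Yellow look-alikes are at (268,188), (321,172) and (323,272) in the top view. The pen at top (317,213) / side (325,240) seems to have a tapered nose. I'll confirm that with an enlarged crop.

```bash
python3 - <<'E'
from h import *
a=cv2.imread('pics/top0.png')[185:260,285:410];b=cv2.imread('pics/side0.png')[210:385,280:395]
A=cv2.resize(a,None,fx=3.6,fy=3.6,interpolation=2);B=cv2.resize(b,None,fx=3,fy=3,interpolation=2)
o=np.zeros((530,800,3),np.uint8);o[:A.shape[0],:A.shape[1]]=A;o[:B.shape[0],455:455+B.shape[1]]=B
cv2.imwrite('pics/crop0.png',cv2.convertScaleAbs(o,alpha=1.7))
E
```

```text
(no output)
```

View pics/crop0.png

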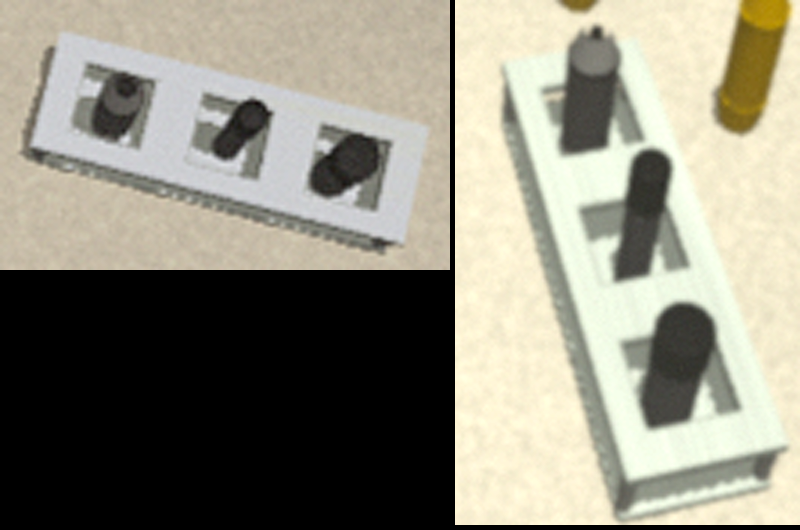

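The crop confirms it. The pen at top (317,213) has a grey barrel, a shoulder and a tapered nose. The middle pen is slim with a long black cap, and the right one is thick with a flat black cap.

```bash
python3 - <<'E'
from h import *
a=dict(np.load('top0.npz'));b=dict(np.load('side0.npz'))
ct=lambda x,y:(285+(x+.5)/3.6-.5,185+(y+.5)/3.6-.5); cs=lambda x,y:(280+(x-455+.5)/3-.5,210+(y+.5)/3-.5)
print('marker tip z130',ray(a,*ct(126,87),130),ray(b,*cs(597,33),130))
print('shoulder z108',ray(a,*ct(123,100),108),ray(b,*cs(593,57),108))
print('rack top cam');R=np.array([ray(a,*ct(x,y),54) for x,y in[(63,33),(430,128),(403,243),(33,148)]]);print(R.round(1),R.mean(0))
S=np.array([ray(b,*cs(x,y),54) for x,y in[(502,66),(640,42),(785,447),(628,481)]]);print(S.round(1),S.mean(0))
g=cv2.cvtColor(a['color'],cv2.COLOR_RGB2GRAY)
m=(g<62).astype(np.uint8);m[:185]=0;m[290:]=0;m[:,:120]=0;m[:,225:]=0
c=max(cv2.findContours(m,0,2)[0],key=cv2.contourArea);r=cv2.minAreaRect(c);print(r,ray(a,*r[0],15))
gb=cv2.cvtColor(b['color'],cv2.COLOR_RGB2GRAY);m=(gb<70).astype(np.uint8);m[:110]=0;m[185:]=0;m[:,:175]=0;m[:,275:]=0
c=max(cv2.findContours(m,0,2)[0],key=cv2.contourArea);M=cv2.moments(c);print(ray(b,M['m10']/M['m00'],M['m01']/M['m00'],12))
# pen tops
print('slim z124',ray(a,*ct(254,112),124),ray(b,*cs(652,163),124));print('stub z96',ray(a,*ct(357,155),96),ray(b,*cs(686,326),96))
E
```

```text
marker tip z130 [ 607.69161122 -107.18805146  130.        ] [ 606.43447591 -110.19048216  130.        ]
shoulder z108 [ 604.37276857 -107.29403814  108.        ] [ 607.07578803 -108.3505464   108.        ]
rack top cam
[[ 657.5  -74.9   54. ]
 [ 598.6 -302.2   54. ]
 [ 527.  -282.6   54. ]
 [ 584.5  -56.1   54. ]] [ 591.90951343 -178.9452098    54.        ]
[[ 584.2  -58.4   54. ]
 [ 658.7  -78.2   54. ]
 [ 597.6 -303.1   54. ]
 [ 526.8 -284.2   54. ]] [ 591.80758234 -180.95793038   54.        ]
((172.6764678955078, 233.2941131591797), (61.11898422241211, 61.84659194946289), 14.03624439239502) [571.79087451 220.28819959  15.        ]
[569.53151557 210.98877955  12.        ]
slim z124 [ 594.602151   -181.92937473  124.        ] [ 593.65927474 -182.53395085  124.        ]
stub z96 [ 574.36345847 -247.08253938   96.        ] [ 574.16582377 -248.13232295   96.        ]
```

Emit:
{"api": "carry_out", "payload": {
  "increments": [
    [-4,-2.8,0,6],
    [-9,-6.3,0,13],
    [-14,-9.8,0,20],
    [-19,-13.3,0,28],
    [-24.5,-17.2,0,36],
    [-30,-21.1,0,44],
    [-35.5,-25,0,52],
    [-41,-28.8,0,60],
    [-46.5,-32.7,0,68],
    [-52,-36.5,0,75],
    [-57,-40,0,81],
    [-60.8,-42.7,0,85.7]
  ],
  "grip": 1
}}

```text
time_s: 1.6
tcp_pos: [600.7, -100.8, 245.0]
eef_rot: [0.794, 0.608, -0.0, -0.0]
wrist_force: [0.2, 0.4, -0.0]
gripper_width: 85.2
grip_force: 0.0
```

```bash
python3 - <<'E'
from h import *
b=dict(np.load('side0.npz'))
for p in[(324,165),(384,208),(251,265)]:print(ray(b,*p,120))
snap('side','s1');snap('top','t1')
o=robot.get_obs();print(o['time_s'],o['tcp_pos'],o['eef_rot'],o['wrist_force'])
E
python3 -c "
import cv2,numpy as np
a=cv2.imread('pics/s1.png')[120:420,220:480];b=cv2.imread('pics/t1.png')[130:290,220:420]
o=np.zeros((450,790,3),np.uint8);o[:,:390]=cv2.resize(a,(390,450));o[:320,390:]=cv2.resize(b,(400,320));cv2.imwrite('pics/c1.png',cv2.convertScaleAbs(o,alpha=1.6))"
```

```text
[664.07909258  -3.66956336 120.        ]
[ 699.75457389 -122.08660024  120.        ]
[ 478.83179185 -122.83249021  120.        ]
1.7 [ 602.08583218 -103.38254253  243.35532592] [ 7.94916297e-01  6.06718745e-01 -6.20917002e-04 -2.45273747e-04] [-0.48362263  0.77940032 -0.8588141 ]
```

View pics/c1.png

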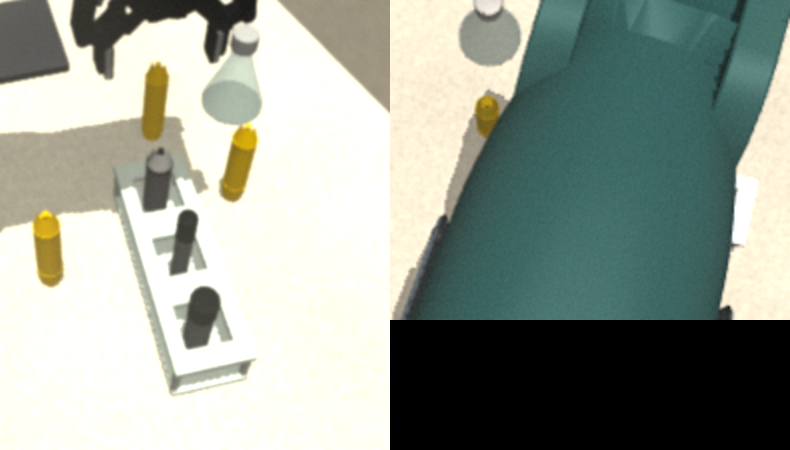

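The view shows the gripper over the rack with the marker upright and undisturbed. The nearest yellow pen has about 25 mm of clearance to the fingers, so I'm going down and gripping.

Emit:
{"api": "carry_out", "payload": {
  "increments": [
    [-0.05,0,2,0],
    [-0.05,0,5,0],
    [-0.05,0,8,0],
    [-0.05,0,11,0],
    [-0.05,0,13.5,0],
    [-0.05,0,15,0],
    [-0.05,0,15.5,0],
    [-0.05,0,15.5,0],
    [-0.05,0,15.5,0]
  ],
  "grip": 1
}}

```text
time_s: 2.82
tcp_pos: [600.2, -99.4, 91.1]
eef_rot: [0.793, 0.609, 0.0, 0.001]
wrist_force: [-0.3, 0.2, -0.3]
gripper_width: 85.3
grip_force: 0.0
```

Emit:
{"api": "carry_out", "payload": {
  "increments": [
    [0,0,0,0],
    [0,0,0,0],
    [0,0,0,0],
    [0,0,0,0],
    [0,0,0,0],
    [0,0,0,0],
    [0,0,0,0],
    [0,0,0,0],
    [0,0,0,0],
    [0,0,0,0]
  ],
  "grip": 0
}}

```text
time_s: 4.08
tcp_pos: [601.6, -100.0, 91.0]
eef_rot: [0.793, 0.609, 0.001, 0.002]
wrist_force: [7.6, -3.0, 0.9]
gripper_width: 24.5
grip_force: 58.3
```

```bash
python3 - <<'E'
from h import *
d=snap('side','s2')
o=robot.get_obs();print(o['tcp_pos'],o['eef_rot'],o['joint_positions'],o['wrist_force'],o['moment'],proj(d,o['tcp_pos']))
a=d['color'][140:340,240:440,::-1];cv2.imwrite('pics/c2.png',cv2.convertScaleAbs(cv2.resize(a,(600,600),interpolation=2),alpha=1.8))
E
```

```text
[ 601.6095814  -100.01829676   91.05245304] [0.79304979 0.60915354 0.00108776 0.00167612] [-2.98209462e-01  4.85985904e-01 -1.29106561e-01  9.51711083e-01
 -1.67546173e-04  1.53339418e+00] [ 6.65373662 -3.51863303  0.68579715] [-0.67176178 -1.69280181  0.05884801] [318.9909911  232.72315466]
```

View pics/c2.png

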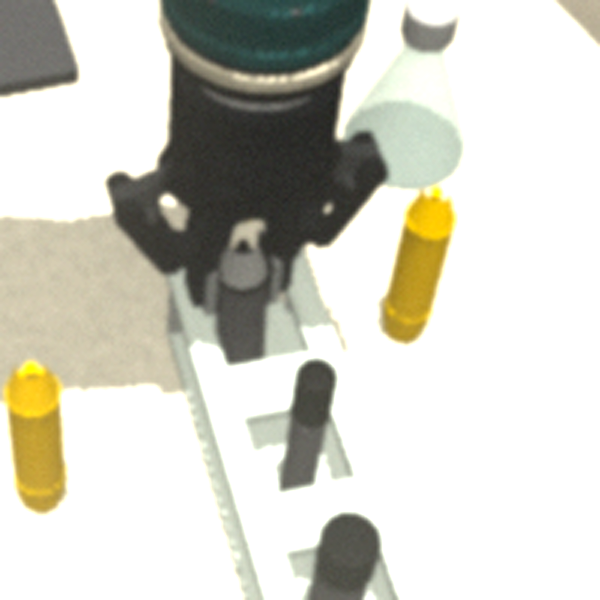

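The side view shows the pads holding the barrel off centre, about 7 mm toward the rack's far end, and the marker pressed on the well edge. I'll open, recentre and regrip.

Emit:
{"api": "carry_out", "payload": {
  "increments": [
    [0,0,0,0],
    [0,0,0,0],
    [0,0,0,0],
    [0,0,0,0],
    [0,0,0,0],
    [0,0,0,0],
    [-0.2,0.2,0,0],
    [-0.5,0.4,0,0],
    [-0.7,0.5,0,0],
    [-0.7,0.5,0,0],
    [-0.7,0.5,0,0],
    [-0.7,0.5,0,0]
  ],
  "grip": 1
}}

```text
time_s: 5.62
tcp_pos: [602.8, -107.3, 90.3]
eef_rot: [0.793, 0.609, -0.0, -0.0]
wrist_force: [0.4, 0.2, -0.1]
gripper_width: 85.3
grip_force: 0.0
```

```bash
python3 - <<'E'
from h import *
d=snap('side','s3')
o=robot.get_obs();print(o['tcp_pos'],o['eef_rot'],o['wrist_force'],proj(d,o['tcp_pos']))
a=d['color'][140:340,240:440,::-1];cv2.imwrite('pics/c3.png',cv2.convertScaleAbs(cv2.resize(a,(600,600),interpolation=2),alpha=1.8))
E
```

```text
[ 602.80299891 -107.27442439   90.31221558] [7.92994955e-01 6.09228201e-01 1.31577107e-05 6.26682172e-06] [-1.18987524 -0.6906813  -0.69814981] [322.03423808 236.18229345]
```

View pics/c3.png

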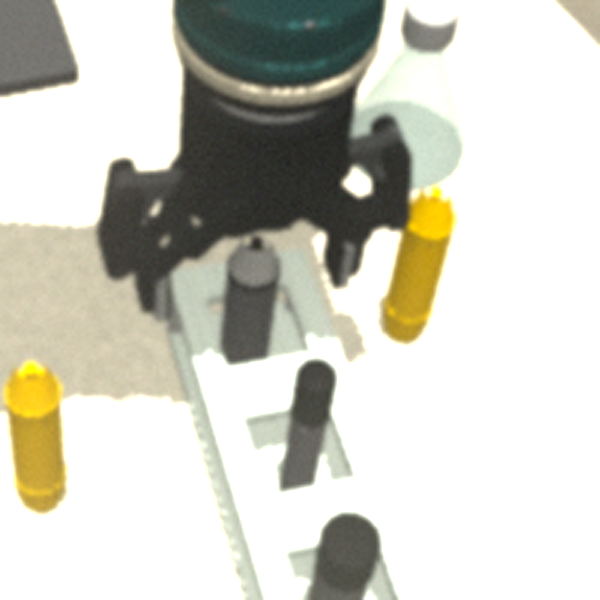

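The marker stands upright at crop (253,265), roughly centred between the open pads. I'll grip it and lift.

Emit:
{"api": "carry_out", "payload": {
  "increments": [
    [0,0,0,0],
    [0,0,0,0],
    [0,0,0,0],
    [0,0,0,0],
    [0,0,0,0],
    [0,0,0,0],
    [0,0,0,0],
    [0,0,0,0],
    [0,0,0,0],
    [0,0,0,0]
  ],
  "grip": 0
}}

```text
time_s: 6.92
tcp_pos: [602.8, -107.4, 90.3]
eef_rot: [0.793, 0.609, 0.0, 0.0]
wrist_force: [-1.7, 0.7, 2.9]
gripper_width: 24.4
grip_force: 58.6
```

Emit:
{"api": "carry_out", "payload": {
  "increments": [
    [0,0,-1,0],
    [0,0,-2.5,0],
    [0,0,-4.5,0],
    [0,0,-6.5,0],
    [0,0,-8.5,0],
    [0,0,-11,0],
    [0,0,-13.5,0],
    [0,0,-16,0],
    [0,0,-18,0],
    [0,0,-18,0],
    [0,0,-18,0]
  ]
}}

```text
time_s: 8.3
tcp_pos: [602.6, -107.3, 269.8]
eef_rot: [0.793, 0.609, -0.0, -0.0]
wrist_force: [0.4, -0.4, -1.6]
gripper_width: 24.4
grip_force: 58.8
```

```bash
python3 - <<'E'
from h import *
d=snap('side','s4')
o=robot.get_obs();print(o['tcp_pos'],o['eef_rot'],o['wrist_force'],proj(d,o['tcp_pos']))
a=d['color'][40:340,200:440,::-1];cv2.imwrite('pics/c4.png',cv2.convertScaleAbs(cv2.resize(a,(480,600),interpolation=2),alpha=1.8))
E
```

```text
[ 602.5039857  -107.25458536  269.56173169] [ 7.93026705e-01  6.09186621e-01 -3.19027035e-04 -4.51407485e-04] [ 0.62157456 -0.39994674 -0.04850269] [331.27839688 151.32270909]
```

View pics/c4.png

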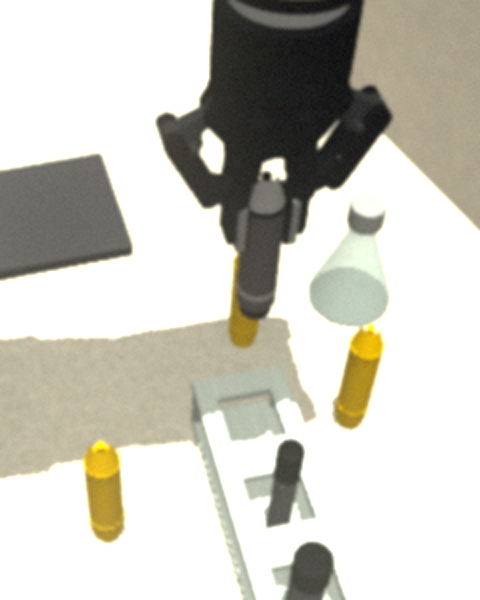

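The marker is lifted at crop (262,250), nose up with its button still out, and the rack is undisturbed. Moving over the slab.

Emit:
{"api": "carry_out", "payload": {
  "increments": [
    [2,-0.8,0,0],
    [6,-2.3,0,0],
    [10,-3.8,0,0],
    [14,-5.3,0,0],
    [18,-6.8,0,0],
    [22,-8.3,0,0],
    [26,-9.8,0,0],
    [29,-10.9,0,0],
    [30.4,-11.4,0,0],
    [30.4,-11.4,0,0],
    [30.4,-11.4,0,0],
    [30.4,-11.4,0,0]
  ]
}}

```text
time_s: 9.85
tcp_pos: [571.2, 214.8, 270.3]
eef_rot: [0.793, 0.609, -0.0, 0.0]
wrist_force: [0.6, 1.2, -0.6]
gripper_width: 24.8
grip_force: 58.8
```

Emit:
{"api": "carry_out", "payload": {
  "increments": [
    [0,0,2,0],
    [0,0,5,0],
    [0,0,8,0],
    [0,0,11,0],
    [0,0,13.5,0],
    [0,0,15,0],
    [0,0,16,0],
    [0,0,16.5,0],
    [0,0,16.5,0],
    [0,0,16.5,0]
  ]
}}

```text
time_s: 11.1
tcp_pos: [571.4, 215.8, 105.9]
eef_rot: [0.793, 0.609, 0.0, 0.0]
wrist_force: [0.1, 0.1, -0.7]
gripper_width: 24.5
grip_force: 58.9
```

Contact is expected at TCP z ≈ 97 and full travel at ≈ 89. I'll push slowly.

Emit:
{"api": "carry_out", "payload": {
  "increments": [
    [0,0,0.4,0],
    [0,0,0.8,0],
    [0,0,1,0],
    [0,0,1.2,0],
    [0,0,1.35,0],
    [0,0,1.5,0],
    [0,0,1.5,0]
  ]
}}

```text
time_s: 11.98
tcp_pos: [571.2, 215.8, 90.4]
eef_rot: [0.793, 0.609, 0.0, 0.0]
wrist_force: [0.9, 0.5, 3.1]
gripper_width: 24.8
grip_force: 59.4
```

Emit:
{"api": "carry_out", "payload": {
  "increments": [
    [0,0,0.1,0],
    [0,0,0.2,0],
    [0,0,0.25,0],
    [0,0,0.25,0]
  ]
}}

```text
time_s: 12.48
tcp_pos: [571.6, 216.0, 89.4]
eef_rot: [0.793, 0.609, 0.001, 0.0]
wrist_force: [-3.9, -1.7, 22.3]
gripper_width: 24.5
grip_force: 61.2
```

A 22 N end stop at z = 89.4 means the button is fully in. Lifting and returning to the well.

Emit:
{"api": "carry_out", "payload": {
  "increments": [
    [0,0,-1,0],
    [0,0,-3,0],
    [0,0,-6,0],
    [0,0,-9,0],
    [0,0,-12,0],
    [0,0,-15,0],
    [0,0,-17,0],
    [0,0,-18,0],
    [0,0,-18,0]
  ]
}}

```text
time_s: 13.6
tcp_pos: [571.2, 215.8, 267.8]
eef_rot: [0.793, 0.609, 0.0, 0.0]
wrist_force: [0.3, 0.4, -1.3]
gripper_width: 24.4
grip_force: 59.1
```

Emit:
{"api": "carry_out", "payload": {
  "increments": [
    [-2,0.8,0,0],
    [-6,2.4,0,0],
    [-10,4,0,0],
    [-14,5.6,0,0],
    [-18,7.2,0,0],
    [-22,8.8,0,0],
    [-26,10.4,0,0],
    [-29,11.6,0,0],
    [-30.2,12.1,0,0],
    [-30.2,12.1,0,0],
    [-30.2,12.1,0,0],
    [-30.2,12.1,0,0]
  ]
}}

```text
time_s: 15.1
tcp_pos: [610.0, -106.3, 267.9]
eef_rot: [0.793, 0.61, 0.0, 0.0]
wrist_force: [0.1, -0.2, 0.2]
gripper_width: 24.6
grip_force: 59.1
```

Emit:
{"api": "carry_out", "payload": {
  "increments": [
    [0,0,2,0],
    [0,0,5,0],
    [0,0,8,0],
    [0,0,10,0],
    [0,0,11.5,0],
    [0,0,12,0],
    [0,0,12,0],
    [0,0,12,0]
  ]
}}

```text
time_s: 16.1
tcp_pos: [610.5, -107.3, 148.5]
eef_rot: [0.793, 0.609, 0.0, 0.0]
wrist_force: [0.0, 0.7, -0.4]
gripper_width: 24.8
grip_force: 59.1
```

```bash
python3 - <<'E'
from h import *
d=snap('side','s5')
o=robot.get_obs();print(o['time_s'],o['tcp_pos'],o['eef_rot'],o['wrist_force'],proj(d,[611.1,-107.5,54]))
# outline of well at z54
rx=np.array([.967,-.257]);ry=np.array([.257,.967]);c=np.array([591.9,-180])+75*ry
im=d['color'][:,:,::-1].copy()
P=np.array([proj(d,[*(c+22*(a*rx+b*ry)),54]) for a,b in[(1,1),(1,-1),(-1,-1),(-1,1)]])
a=cv2.resize(im[100:300,240:440],(600,600),interpolation=2);a=cv2.convertScaleAbs(a,alpha=1.8)
cv2.polylines(a,[((P-[240,100])*3).astype(int)],True,(0,0,255),1);cv2.imwrite('pics/c5.png',a)
E
```

```text
16.15 [ 610.43588365 -107.34019548  148.46508906] [7.93037913e-01 6.09172041e-01 3.25943075e-04 4.31840720e-04] [ 0.46921162 -0.0794576   0.05686303] [325.17269745 247.88019064]
```

View pics/c5.png

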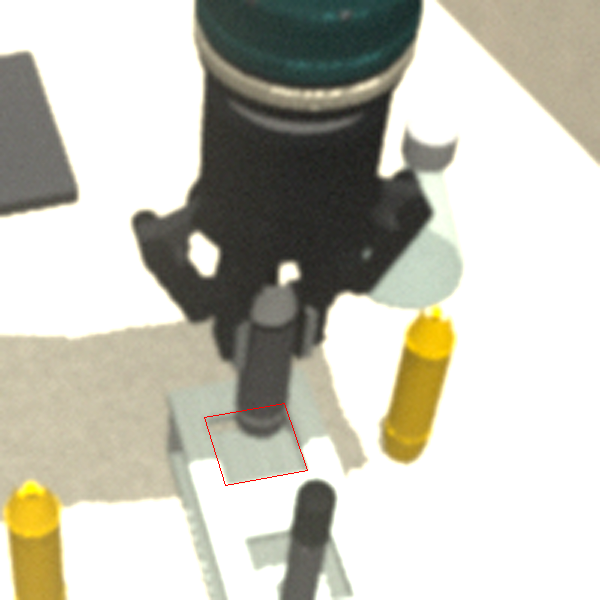

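The marker's foot at crop (264,425), about 20 mm above the well, projects to the middle of the well outline. I'll lower it, release and retreat.

Emit:
{"api": "carry_out", "payload": {
  "increments": [
    [0,0,1,0],
    [0,0,2.5,0],
    [0,0,4,0],
    [0,0,5.2,0],
    [0,0,6,0],
    [0,0,6.4,0],
    [0,0,6.6,0],
    [0,0,6.6,0],
    [0,0,6.6,0]
  ]
}}

```text
time_s: 17.27
tcp_pos: [610.2, -107.3, 82.6]
eef_rot: [0.793, 0.609, 0.0, 0.0]
wrist_force: [-2.3, 0.5, 5.0]
gripper_width: 24.4
grip_force: 59.5
```

Emit:
{"api": "carry_out", "payload": {
  "increments": [
    [0,0,0,0],
    [0,0,0,0],
    [0,0,0,0],
    [0,0,0,0],
    [0,0,0,0],
    [0,0,0,0],
    [0,0,0,0],
    [0,0,0,0]
  ],
  "grip": 1
}}

```text
time_s: 18.27
tcp_pos: [610.1, -107.2, 81.8]
eef_rot: [0.793, 0.609, 0.0, -0.0]
wrist_force: [0.3, -0.3, 0.2]
gripper_width: 85.3
grip_force: 0.0
```

Emit:
{"api": "carry_out", "payload": {
  "increments": [
    [0,0,-0.5,0],
    [0,0,-2,0],
    [0,0,-5,0],
    [0,0,-9,0],
    [0,0,-13,0],
    [0,0,-17,0],
    [0,0,-20,0],
    [0,0,-20,0],
    [0,0,-20,0],
    [0,0,-20,0]
  ]
}}

```text
time_s: 19.52
tcp_pos: [609.7, -107.1, 281.0]
eef_rot: [0.793, 0.609, -0.0, -0.001]
wrist_force: [1.0, -0.2, -0.0]
gripper_width: 85.5
grip_force: 0.0
```

```bash
python3 - <<'E'
from h import *
d=snap('side','s6')
a=d['color'][170:390,240:440,::-1];cv2.imwrite('pics/c6.png',cv2.convertScaleAbs(cv2.resize(a,(540,594),interpolation=2),alpha=1.8))
E
```

```text
(no output)
```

View pics/c6.png

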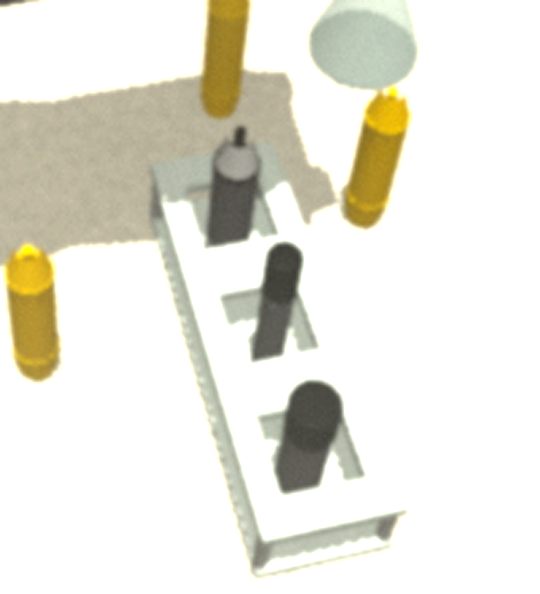

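The marker stands upright in its well at crop (235,190) with the nib out at (240,137). The other two pens haven't moved and the gripper is clear, so I'm handing in.

```bash
python3 -c "
from plant import robot
print(robot.sign_off())"
```

```text
the job is handed in; nothing more can be done
None
```

The job is handed in (no verdict came back): I pressed the marker's button fully in on the slab and stood it back in its well, nose up, with the other two pens untouched.

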